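Unlock the cash box and hold the sprung lock open

TASK

Take the key with the big round head out of the key block, dip its tip into the little lubricant tin, and push it fully home into the lock on the lid of the cash box, wiggling it a little if the sticky pins hold it up. Then turn it a full quarter turn clockwise (seen from above) and keep it there: the lock springs back, so finish with the key still gripped and held turned. Leave the other two keys in their block and do not knock the tin, the mug or the eraser about.

Things in the scene. Friction and masses are not known exactly. Their poses are not given: they have to be found in the camera images.
- key_round: The key to use, upright, blade down, in one slot of the key block. Black flat round head 36 mm wide, 10 mm thick (the widest of the three). Origin on its axis at the shoulder under the head, which rests on the block's top; z up, y along the width of head and blade, x through their thickness. Blade, 30 mm below the shoulder: 12 x 4 mm, alike on both sides, fits the lock either way round. 30 g.
- key_head (a point): Centre of the round head, 20 mm above the shoulder: a disc of radius 18 mm whose flat sides look along the key's x. Below it, the lowest 4 mm above the shoulder is a collar 8 mm thick, 15 mm wide.
- key_tip (a point): Tip of the round-headed key's blade, on its axis 30 mm below the shoulder. The last 9 mm of the blade taper to 5 x 2 mm.
- key_square: Another key, to be left alone: as key_round but with a rectangular black head 26 mm wide, 10 mm thick, its top 38 mm above the shoulder. Origin as key_round.
- key_slim: Another key, to be left alone: as key_round but with a narrow black head 15 mm wide, 10 mm thick, its top 38 mm above the shoulder. Origin as key_round.
- key_block: Fixed grey plastic block 40 x 170 mm, 36 mm high, with three upright slots 52 mm apart in a row along its y axis, each 14 mm along y, 6 mm along x, 33 mm deep. Origin at the centre of its underside. Any key may stand in any slot; all have the same axes as the block.
- tin: Small open aluminium lubricant tin, loose, 54 mm across and 26 mm high, wall and floor 3 mm, empty but for a trace. Origin at the centre of its underside.
- tin_rim (a point): Centre of the tin's open mouth, 26 mm above its underside.
- cash_box: Fixed grey steel cash box, 156 x 216 mm, lid top 70.5 mm high, with a low carrying handle (top 88 mm high) across the lid 75 mm behind the lock, and a flat sliding bolt on the front that moves as the lock turns. Origin at the centre of its underside, x pointing to the back of the box.
- lock_mouth (a point): Centre of the lock's face at the mouth of the key slot, 76.5 mm above the box's underside, 30 mm in front of its centre; fixed to the box, with its axes. Brass plug 24 mm across, in a steel ring 40 mm across, 2 mm lower. Unturned, the slot runs along this y axis (key's y along box's y, either way round). Fully home, the key's shoulder rests on the face.
- lock_slot (a point): The same point, turning with the plug; the slot runs along its y: 13.5 mm long, 5.5 mm wide, 33 mm deep. Two spring pins stand 3 mm proud of the slot's two ends, 12 and 19 mm down, and give way to the blade's taper under a push of usually 3 to 8 N, at most about 15 N.
- lock (a joint): Angle of the lock's plug, rad: 0 unturned, growing clockwise seen from above to a stop at 1.57. A weak spring (0.08 N m at the stop) turns it back when let go. The key has about 0.12 rad of play in it, so the plug lags the key by that.
- mug_tea: Bystander: two-tone mug about 100 mm high, loose.
- eraser: Bystander: small eraser, 46 x 22 x 13 mm, loose.
Mind the look-alikes: they are no part of the job. Several things look just like the tin: the one meant starts farthest to the robot's left.

How it is judged:
By the outcome, as a careful person would: the job done as asked, in the order asked, and still so for the second after the job is handed in, while the arm keeps its last pose, push and grip.
It also fails if it takes over 54 s, if anything falls off the work surface, if the arm or the gripper's body presses on something with over 40 N, if the wrist force passes 120 N, or if a joint passes its speed limit or range.

ROBOT

A 6-joint arm with a two-finger parallel gripper is mounted at the origin on a cart in front of the work surface, level with it; the furniture and walls round the work are solid. World frame = base frame: x ahead of the robot, y to its left, z up, the work surface at z = 0. Lengths are in m, angles in rad, forces in N, time in s.
With the tool pointing down it reaches from about 0.35 to 0.775 m from the base axis. Payload 7.3 kg.
Tool frame: the origin (TCP) lies midway between the tips of the shut fingers; the grasp point (between the pads) lies 19 mm behind it (robot.grip_depth is the z of the grasp point in the tool frame, in m); z points along the fingers, y is the line along which they close (so a half turn about z gives the same grasp; the last joint's range is limited). The gripper opens to 92 mm and grips with 3 to 60 N. Pads are 19 mm wide; open, the fingers measure 130 mm over their backs; the gripper's body (75 mm by 190 mm) begins 47 mm behind the grasp point.
Start: joints at [-1.437, 0.342, 1.524, -0, 1.275, -0.146], TCP at [0.145, -0.505, 0.227] pointing down, gripper open.
Joint ranges: [-2.53, 2.53], [-0.77, 2.02], [0.04, 2.7], [-1, 4.14], [0.28, 2.66], [-3.11, 3.11]. Speed limits (rad/s): [2.57, 2.57, 3.14, 3.14, 3.14, 3.14].

INTERFACE

Orientations are given as [roll, pitch, yaw] about the fixed x, y, z axes, in that order (R = Rz(yaw) Ry(pitch) Rx(roll)).
In Python, from cell import robot, viewer gives the robot as it stands.
- The arm moves only by the tool step_arm, never from a script. Its argument "increments" is a list of rows, each an object with "delta_pos": the shift along the tool's x, y, z in cm, a list of three; "dr": the turn, a rotation vector about the tool's x, y, z in degrees, a list of three; "fingers": the closure, from -1 (fully open) to 1 (shut), so that 0 is half open. In form: [{"delta_pos": [tx, ty, tz], "dr": [wx, wy, wz], "fingers": fingers}, ...]. A call has exactly 5 rows; each row is the pose to reach, as a shift and turn from the pose commanded when the call began, along the tool's axes at that moment; what a row does not reach only later rows make up. A row lasts 1/8 s, in which the tool goes at most 62.5 mm and 10.7 degrees, less where a joint would pass 70% of its speed; a pose out of reach is approached as far as the arm can. A call with a gripper value outside its range is refused whole. The fingers move at their own pace and stop on an object; "newtons" is the grip in N (left out, the last holds). Time passes only in rows, so rows that repeat a pose let the fingers close, or fill a call up. It gives the time, the measured TCP pose, the force, the opening and the grip force at its end, in the units of the state.
- robot.observe(): the state, without advancing time (a new reading comes with each control period).
- viewer.read_camera(name): name is "scene" or "top" or "wrist"; returns the picture (400x640x3 uint8, red, green, blue); there is no depth.
- viewer.camera_params(name): a dict with "K" (3x3 intrinsics, pixels), "k1" (the pictures are not rectified: a ray, as slopes to the right and down, at radius r is drawn at 1 + k1 r^2 times it, then the intrinsics apply), "T" (4x4, takes a point from camera to world coordinates). Camera axes: x right, y down, z forward; pixel columns grow to the right and rows downward; lengths in m; the calibration is good to about 2 mm. A picture is of the moment at which its call begins: read the wrist's pose just before it. camera_params takes no time and is no camera call; for the wrist camera it gives the pose at the moment of the call.
- robot.hand_in(): hands the job in; it is judged then, once.
The state is a dict: "time": time; "qpos": joint angles; "qvel": joint speeds; "joint_efforts": joint torques, N m; "tool_pos": TCP position; "tool_rot": TCP orientation; "contact_force": force on the tool from outside, world axes, zero at the start; "torque": the same for the moment, N m; "opening": finger opening in m; "grip_force": force on a finger pad.
Only numpy, scipy, OpenCV 4.12 (cv2) and the standard library are available. Lean on these libraries where they do the work, as an engineer would, in place of code of your own. Each camera call takes 0.05 s, during which the arm holds its last target. There are 200 camera calls.

## Working session

There is one attempt and no reset: what is moved stays moved. The work goes in short steps, Python scripts to look and compute and a tool call to move; the robot and the scene stay as the last step left them, time stands still between calls to the robot, and variables do not carry over. Pictures are saved under pics/ and viewed, at most 10 in all, crops included, and the job is handed in when it is done.

Besides the shell and the picture viewer there is one more tool, called after "Request:" as name(argument=value, ...) on one line, values as JSON. step_arm: Moves the arm, as the interface text tells. Its arguments: {"type":"object","properties":{"increments":{"type":"array"},"newtons":{"type":"number"}},"required":["increments"]}

```bash
mkdir -p pics
cat > h.py <<'E'
import numpy as np, cv2
from cell import robot, viewer
from scipy.spatial.transform import Rotation as Ro
def ray(p,uv):
    K=np.array(p["K"]);T=np.array(p["T"]);k=p["k1"]
    d=np.array([(uv[0]-K[0,2])/K[0,0],(uv[1]-K[1,2])/K[1,1]]);s=d.copy()
    for _ in range(20): s=d/(1+k*(s@s))
    r=T[:3,:3]@np.array([s[0],s[1],1]);return T[:3,3],r/np.linalg.norm(r)
def onz(p,uv,z):
    o,r=ray(p,uv);return o+r*(z-o[2])/r[2]
def proj(p,X):
    K=np.array(p["K"]);T=np.array(p["T"]);c=T[:3,:3].T@(np.array(X)-T[:3,3]);s=c[:2]/c[2];s=s*(1+p["k1"]*(s@s))
    return np.array([K[0,0]*s[0]+K[0,2],K[1,1]*s[1]+K[1,2]])
def snap(n,f):
    p=viewer.camera_params(n);im=viewer.read_camera(n)[:,:,::-1].copy();cv2.imwrite(f"pics/{f}.png",im);return p,im
E
python3 - <<'E'
from h import *
for n in("scene","top"):
    p,im=snap(n,n+"0");print(n,np.round(p["T"],3).tolist(),p["K"][0],p["k1"])
s=robot.observe();print(s)
a=cv2.imread("pics/scene0.png");b=cv2.imread("pics/top0.png")
E
```

```text
scene [[0.852, -0.239, 0.466, -0.062], [-0.523, -0.431, 0.736, -1.074], [0.025, -0.87, -0.492, 0.715], [0.0, 0.0, 0.0, 1.0]] [456.6692708    0.         318.85096712] -0.0705171573051439
top [[-0.027, -0.991, 0.133, 0.372], [-1.0, 0.028, 0.001, -0.088], [-0.005, -0.133, -0.991, 1.245], [0.0, 0.0, 0.0, 1.0]] [460.63770886   0.         320.10157188] -4.9089137382676555e-05
{'time': 0.1, 'qpos': array([-1.43700729e+00,  3.42676461e-01,  1.52489434e+00, -4.09020960e-06,
        1.27541991e+00, -1.46007222e-01]), 'qvel': array([-7.56563572e-04,  9.83418470e-05, -3.84486611e-03,  2.86387696e-04,
       -7.03689753e-04,  5.38594602e-04]), 'joint_efforts': array([ 1.74048026e-03, -4.32003164e+01, -2.44694585e+01,  7.19188456e-02,
        5.26377093e-02, -4.17495517e-05]), 'tool_pos': array([ 0.14495231, -0.50422118,  0.22611179]), 'tool_rot': array([-3.14020890e+00, -1.99532065e-04,  2.79797318e-01]), 'contact_force': array([-0.72336839, -0.24805914,  0.67704856]), 'torque': array([-0.04111354,  0.01592358,  0.00525083]), 'grip_force': 0.0, 'opening': 0.09198439300276694}
```

View pics/top0.png

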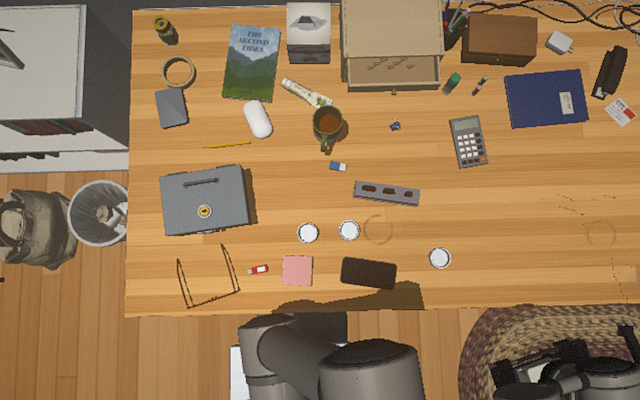

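View pics/scene0.png

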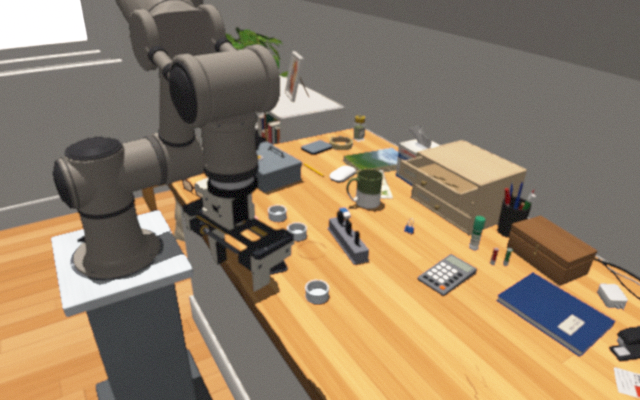

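The top view shows the cash box with its lock at (205,211) and the key block at (386,192) with heads near (368,189), (386,192), (403,194). The tin candidates are at (308,232), (349,230) and (440,258). +y is to the left in this picture, so (308,232) is the tin meant. Next is an enlarged crop plus measurements.

```bash
cat > m.py <<'E'
from h import *
a=cv2.imread("pics/scene0.png");b=cv2.imread("pics/top0.png")
c1=cv2.resize(b[170:215,345:430],(800,424),interpolation=cv2.INTER_CUBIC)[:290]
c2=cv2.resize(a[195:265,320:376],(300,375)[:2],interpolation=cv2.INTER_CUBIC)[:300]
c3=cv2.resize(b[155:245,285:375],(300,300),interpolation=cv2.INTER_CUBIC)
c4=cv2.resize(b[190:230,185:225],(200,200),interpolation=cv2.INTER_CUBIC)
out=np.zeros((595,800,3),np.uint8);out[:290]=c1;out[295:595,:300]=c2;out[295:595,300:600]=c3;out[295:495,600:]=c4
cv2.imwrite("pics/crop1.png",out)
p=viewer.camera_params("top")
hsv=cv2.cvtColor(b,cv2.COLOR_BGR2HSV)
def blobs(m,box,z,mina=8):
    x0,y0,x1,y1=box;mm=np.zeros_like(m);mm[y0:y1,x0:x1]=m[y0:y1,x0:x1]
    for c in cv2.findContours(mm,cv2.RETR_EXTERNAL,cv2.CHAIN_APPROX_NONE)[0]:
        if len(c)<4: continue
        r=cv2.minAreaRect(c)
        if cv2.contourArea(c)<mina: continue
        q=cv2.boxPoints(r);w=np.array([onz(p,u,z)[:2] for u in q])
        print(np.round(r[0],1),"ctr",np.round(onz(p,r[0],z)[:2],4),"sides",np.round([np.linalg.norm(w[1]-w[0]),np.linalg.norm(w[2]-w[1])],4),"dirs",np.round(np.degrees([np.arctan2(*(w[1]-w[0])[::-1]),np.arctan2(*(w[2]-w[1])[::-1])]),1))
H,S,V=cv2.split(hsv)
print("keys");blobs(((V<55)*255).astype(np.uint8),(350,175,425,212),.056,3)
print("block");blobs(((S<70)*255).astype(np.uint8),(345,170,430,215),.036)
print("tins");blobs(((S<60)*255).astype(np.uint8),(290,215,460,275),.026)
print("lock");blobs(((S>110)*255).astype(np.uint8),(190,198,220,225),.0765)
print("box");blobs((((S<90)&(V<150))*255).astype(np.uint8),(150,155,265,245),.0705,500)
E
python3 m.py
```

```text
keys
block
[386.3 193. ] ctr [ 0.5393 -0.2623] sides [0.0464 0.1737] dirs [-10.2 -99.9]
tins
[439.5 258. ] ctr [ 0.365  -0.3951] sides [0.0551 0.052 ] dirs [-91.6 176.3]
[307.  232.5] ctr [ 0.4413 -0.0496] sides [0.053  0.0501] dirs [-91.6 178.5]
[349. 230.] ctr [ 0.4449 -0.1607] sides [0.053  0.0528] dirs [-91.6 177.8]
lock
[203.8 210.8] ctr [0.5012 0.2109] sides [0.0214 0.0203] dirs [ -45.5 -135.8]
box
[204.1 200.4] ctr [0.5287 0.2116] sides [0.2243 0.1677] dirs [ -83.7 -172.7]
```

View pics/crop1.png

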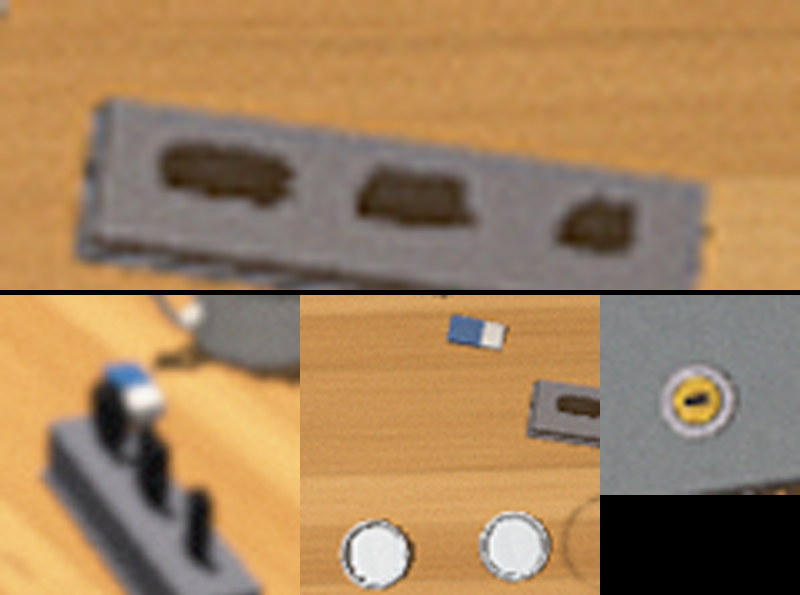

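Named candidates, from the pixels: round head (368.9,188), square head (389,191), slim head (408,194). The left one is widest and is the round disc in the oblique view, so it is the key. Tins are at (307,232), (349,230) and (440,258). The first is farthest to the robot's left (y=-0.05), so it is the tin. The eraser at (338,166) and the mug are clear of the path. Now I move above the key.

Request:
step_arm(increments=[{"delta_pos": [5.6, -2.0, 0.7], "dr": [0, 0, -10], "fingers": -1}, {"delta_pos": [11.2, -4.0, 1.4], "dr": [0, 0, -20], "fingers": -1}, {"delta_pos": [16.8, -6.0, 2.1], "dr": [0, 0, -30], "fingers": -1}, {"delta_pos": [22.4, -8.0, 2.8], "dr": [0, 0, -40], "fingers": -1}, {"delta_pos": [28, -10.0, 3.5], "dr": [0, 0, -50], "fingers": -1}])

```text
time: 0.72
tool_pos: [0.3878, -0.3297, 0.1913]
tool_rot: [-3.141, -0.0, 1.158]
contact_force: [0.1, 0.1, -0.3]
opening: 0.0921
grip_force: 0.0
```

```bash
cat >> h.py <<'E'
def plan(X,yawdeg,tilt=True):
    "shift in cm and rotvec in deg, in tool axes, from measured pose"
    s=robot.observe();R=Ro.from_euler("xyz",s["tool_rot"]);G=Ro.from_euler("xyz",[np.pi,0,np.radians(yawdeg)])
    print("t",round(s["time"],2),"pos",np.round(s["tool_pos"],4),"rot",np.round(np.degrees(s["tool_rot"]),2),"F",np.round(s["contact_force"],1),"open",round(s["opening"],4),"grip",round(s["grip_force"],1))
    print("d cm",np.round(100*R.inv().apply(np.array(X)-s["tool_pos"]),2),"dr",np.round(np.degrees((R.inv()*G).as_rotvec()),2))
E
python3 -c "
from h import *
plan([.546,-.213,.15],80)"
```

```text
t 0.72 pos [ 0.3878 -0.3297  0.1913] rot [-179.99   -0.     66.35] F [ 0.1  0.1 -0.3] open 0.0921 grip 0.0
d cm [17.04  9.81  4.13] dr [-1.000e-02 -0.000e+00 -1.365e+01]
```

Request:
step_arm(increments=[{"delta_pos": [4.2, 2.5, 1.0], "dr": [0, 0, -5], "fingers": -1}, {"delta_pos": [8.5, 4.9, 2.0], "dr": [0, 0, -9], "fingers": -1}, {"delta_pos": [12.7, 7.3, 3.0], "dr": [0, 0, -13.7], "fingers": -1}, {"delta_pos": [17.0, 9.8, 4.1], "dr": [0, 0, -13.7], "fingers": -1}, {"delta_pos": [17.0, 9.8, 4.1], "dr": [0, 0, -13.7], "fingers": -1}])

```text
time: 1.35
tool_pos: [0.5464, -0.213, 0.149]
tool_rot: [-3.139, -0.001, 1.396]
contact_force: [0.4, -0.7, -0.1]
opening: 0.0919
grip_force: 0.0
```

Run:
```python
from h import *
p,im=snap("wrist","w1");print(np.round(p["T"],4).tolist(),p["K"][0],p["K"][1],p["k1"])
for X in([.551,-.212,.074],[.551,-.212,.036]):print(proj(p,X))
plan([.551,-.213,.1],80)
```

```text
[[0.9846, -0.1685, -0.0474, 0.5602], [-0.175, -0.9509, -0.2554, -0.1442], [-0.002, 0.2597, -0.9657, 0.3084], [0.0, 0.0, 0.0, 1.0]] [309.07887932   0.         318.65180365] [  0.         309.07887932 197.48626078] -0.01606771643348456
[322.79210875 204.03043072]
[322.33577096 192.31061034]
t 1.4 pos [ 0.5453 -0.2144  0.1496] rot [-1.7988e+02 -2.0000e-02  7.9890e+01] F [-0.   0.   1.3] open 0.092 grip 0.0
d cm [0.24 0.55 4.96] dr [-0.12 -0.02 -0.11]
```

View pics/w1.png

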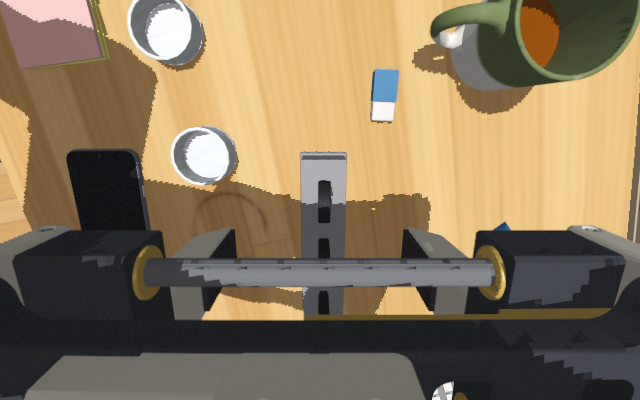

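The wrist view shows the block top at columns 301–347, with the round head at about (324,201). That is close to my prediction of (322.6,198). I refine it from the block's edges.

Run:
```python
from h import *
p=viewer.camera_params("wrist");im=cv2.imread("pics/w1.png");S=cv2.cvtColor(im,cv2.COLOR_BGR2HSV)
L=[];Rr=[]
for r in list(range(162,180,2)):
    g=np.where((S[r,285:365,1]<70))[0]+285
    print(r,g.min(),g.max(),end=" | ")
    L.append(onz(p,(g.min()-.5,r),.036)[:2]);Rr.append(onz(p,(g.max()+.5,r),.036)[:2])
for q in(L,Rr):
    q=np.array(q);d=q[0]-q[-1];print("ang",np.degrees(np.arctan2(d[1],d[0])),q.mean(0))
M=(np.array(L)+np.array(Rr))/2;print("mid",M.mean(0),"width",np.linalg.norm(L[0]-Rr[0]))
# block far top edge, head blob
V=S[:,:,2];print("cols at r170",S[148:166:1,324,1],V[148:166,324])
m=((V[170:232,304:344]<38)*255).astype(np.uint8)
for c in cv2.findContours(m,cv2.RETR_EXTERNAL,cv2.CHAIN_APPROX_NONE)[0]:
    if cv2.contourArea(c)>40:print(np.array(cv2.boundingRect(c))+[304,170,0,0])
print(V[170:230:4,314:336:1])
```

```text
162 300 346 | 164 300 346 | 166 300 346 | 168 300 346 | 170 300 346 | 172 300 346 | 174 300 345 | 176 300 345 | 178 300 345 | ang 78.93021536706014 [ 0.53330216 -0.18981597]
ang 77.61332835059308 [ 0.57433224 -0.1971479 ]
mid [ 0.5538172  -0.19348193] width 0.04169728172591731
cols at r170 [120 120 119 119   7   8   7  10  14  11  11  11   7   6   6   7   7   6] [232 231 231 219 143 170 182 132  91  92  92 117 180 180 181 180 180 180]
[318 207  12  16]
[[180 180 180 180 180 179 179 179 179 179 179 179 180 180 179 180 181 180
  180 181 180 178]
 [180 181 180 179 181 180 178 179 179 179 180 179 180 179 179 180 181 181
  179 179 178 179]
 [181 180 180 180 179 179 179 179 177 179 178 178 178 178 180 179 180 180
  178 179 179 179]
 [180 180 179 181  91  28  35  33  32  33  33  31  32  34  34  48  82 171
  179 179 179 180]
 [181 180 180 175  88  42  42  46  43  39  41  42  39  40  44  37  63 140
  175 180 180 179]
 [179 179 180 167  83  44  43  46  47  47  44  45  43  46  43  47  58  84
  170 179 179 179]
 [179 179 179 162  79  50  51  50  50  51  51  52  48  49  47  45  56  81
   88 171 180 179]
 [180 178 180 168  87  60  62  61  63  61  64  60  61  60  63  48  55 141
  175 178 179 179]
 [178 179 178 155  79  69  75  74  72  72  75  76  71  74  77  61  54  83
  170 178 178 179]
 [ 85  86  87  96  55  61  67  67  69  67  68  68  61  53  55  50  51  83
   86  86  86  86]
 [ 87  87  88  77  38  27  27  28  22  26  29  28  24  26  27  30  53  79
   85  85  85  88]
 [ 86  85  85  83  38  28  28  24  25  23  25  24  27  22  25  27  60  82
   87  86  86  84]
 [ 86  86  84  84  37  26  22  26  21  29  27  24  30  19  28  22  66  84
   85  87  87  83]
 [ 86  86  86  85  58  32  23  27  27  27  28  23  23  28  26  53  80  87
   86  86  85  87]
 [ 86  86  85  84  85  85  83  83  86  83  82  84  86  85  85  84  86  84
   88  86  86  86]]
```

Run:
```python
from h import *
p=viewer.camera_params("wrist")
e=onz(p,(324,151.5),.036);print("far end",e,"key from end",e[:2]-.033*np.array([np.cos(1.379),np.sin(1.379)]))
for z in(.056,.074):print(onz(p,(324,202),z))
plan([.552,-.212,.042],79)
```

```text
far end [ 0.55767924 -0.17743141  0.036     ] key from end [ 0.55138869 -0.20982631]
[ 0.55043403 -0.21724579  0.056     ]
[ 0.55105792 -0.21213588  0.074     ]
t 1.4 pos [ 0.5453 -0.2144  0.1496] rot [-1.7988e+02 -2.0000e-02  7.9890e+01] F [-0.   0.   1.3] open 0.092 grip 0.0
d cm [ 0.35  0.64 10.76] dr [-0.12 -0.02  0.89]
```

Request:
step_arm(increments=[{"delta_pos": [0.3, 0.6, 3.5], "dr": [0, 0, 0.9], "fingers": -1}, {"delta_pos": [0.3, 0.6, 7], "dr": [0, 0, 0.9], "fingers": -0.5}, {"delta_pos": [0.3, 0.6, 9.5], "dr": [0, 0, 0.9], "fingers": 0}, {"delta_pos": [0.3, 0.6, 10.7], "dr": [0, 0, 0.9], "fingers": 0.3}, {"delta_pos": [0.3, 0.6, 10.7], "dr": [0, 0, 0.9], "fingers": 0.3}], newtons=10)

```text
time: 2.02
tool_pos: [0.5509, -0.2144, 0.0436]
tool_rot: [-3.141, -0.0, 1.375]
contact_force: [-0.1, -0.2, 0.1]
opening: 0.0564
grip_force: 0.0
```

Run:
```python
from h import *
plan([.552,-.212,.042],79)
p,im=snap("wrist","w2")
for X in([.5517,-.2115,.074],[.5517,-.2115,.036]):print(proj(p,X))
```

```text
t 2.02 pos [ 0.5509 -0.2144  0.0436] rot [-179.95   -0.     78.78] F [-0.1 -0.2  0.1] open 0.0564 grip 0.0
d cm [0.25 0.06 0.16] dr [-0.05 -0.   -0.22]
[316.5625073  265.95431511]
[317.05169065 234.78082851]
```

View pics/w2.png

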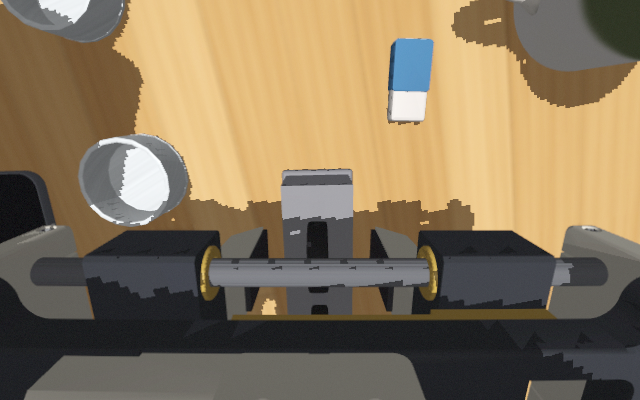

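The key head at (317,240) lies midway between the fingers (inner faces at columns 266 and 370). I close on it.

Request:
step_arm(increments=[{"delta_pos": [0.25, 0.05, 0.1], "dr": [0, 0, 0], "fingers": 0.5}, {"delta_pos": [0.25, 0.05, 0.1], "dr": [0, 0, 0], "fingers": 0.8}, {"delta_pos": [0.25, 0.05, 0.1], "dr": [0, 0, 0], "fingers": 1}, {"delta_pos": [0.25, 0.05, 0.1], "dr": [0, 0, 0], "fingers": 1}, {"delta_pos": [0.25, 0.05, 0.1], "dr": [0, 0, 0], "fingers": 1}], newtons=40)

```text
time: 2.7
tool_pos: [0.5521, -0.2113, 0.0428]
tool_rot: [-3.14, -0.0, 1.376]
contact_force: [-2.8, 1.1, 3.3]
opening: 0.0098
grip_force: 40.0
```

Request:
step_arm(increments=[{"delta_pos": [0, 0, 0], "dr": [0, 0, 0], "fingers": 1}, {"delta_pos": [0, 0, 0], "dr": [0, 0, 0], "fingers": 1}, {"delta_pos": [0, 0, -0.5], "dr": [0, 0, 0], "fingers": 1}, {"delta_pos": [0, 0, -1.5], "dr": [0, 0, 0], "fingers": 1}, {"delta_pos": [0, 0, -3], "dr": [0, 0, 0], "fingers": 1}])

```text
time: 3.32
tool_pos: [0.5529, -0.2115, 0.0735]
tool_rot: [3.141, 0.0, 1.376]
contact_force: [-0.3, -0.3, -1.2]
opening: 0.0096
grip_force: 40.0
```

Run:
```python
from h import *
plan([.552,-.212,.11],79)
```

```text
t 3.33 pos [ 0.5529 -0.2115  0.0735] rot [1.7996e+02 1.0000e-02 7.8820e+01] F [-0.3 -0.3 -1.2] open 0.0096 grip 40.0
d cm [-0.06 -0.08 -3.65] dr [ 0.04  0.01 -0.18]
```

Request:
step_arm(increments=[{"delta_pos": [0, 0, -2.5], "dr": [0, 0, 0], "fingers": 1}, {"delta_pos": [3.4, -3.5, -2.8], "dr": [0, 0, 0], "fingers": 1}, {"delta_pos": [6.8, -7.0, -2.8], "dr": [0, 0, 0], "fingers": 1}, {"delta_pos": [10.2, -10.5, -2.8], "dr": [0, 0, 0], "fingers": 1}, {"delta_pos": [13.7, -14.1, -2.8], "dr": [0, 0, 0], "fingers": 1}])

```text
time: 3.95
tool_pos: [0.441, -0.0489, 0.1021]
tool_rot: [3.138, 0.0, 1.375]
contact_force: [0.1, 0.5, -0.5]
opening: 0.0097
grip_force: 40.0
```

Run:
```python
from h import *
plan([.441,-.05,.046],79)
s=robot.observe();R=Ro.from_euler("xyz",s["tool_rot"])
ims=[]
for n in("scene","top"):
    p,im=snap(n,n+"1")
    for nm,o in(("tip",.0368),("sh",.0068),("tcp",0)):
        X=s["tool_pos"]+R.apply([0,0,o]);u=proj(p,X);print(n,nm,u)
    u=np.round(u).astype(int);x,y=max(u[0]-40,0),max(u[1]-40,0)
    ims.append(cv2.resize(im[y:y+80,x:x+80],(400,400),interpolation=cv2.INTER_CUBIC));print("crop off",x,y)
cv2.imwrite("pics/c2.png",np.hstack(ims))
```

```text
t 3.95 pos [ 0.441  -0.0489  0.1021] rot [1.7978e+02 1.0000e-02 7.8800e+01] F [ 0.1  0.5 -0.5] open 0.0097 grip 40.0
d cm [-0.11 -0.    5.61] dr [ 0.22  0.01 -0.2 ]
scene tip [275.92781181 197.08667068]
scene sh [275.66384685 187.89265151]
scene tcp [275.60352597 185.77952465]
crop off 236 146
top tip [306.22398284 231.71911204]
top sh [305.79872662 231.06853535]
top tcp [305.69925467 230.91635855]
crop off 266 191
```

View pics/c2.png

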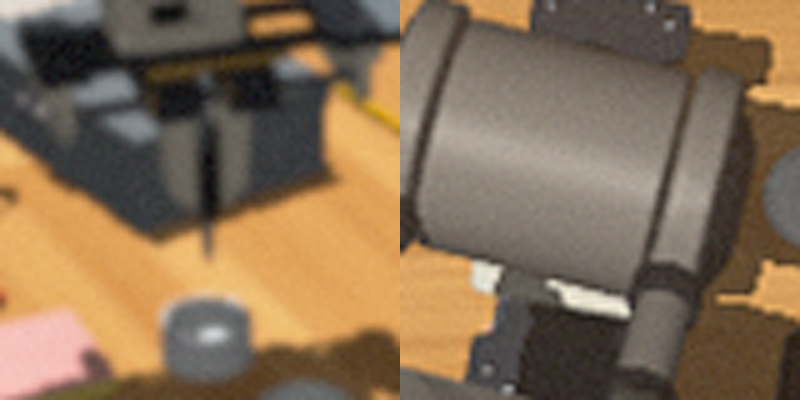

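The scene crop shows the key hanging straight, tip at about (278,197.5), above the meant tin at (277,211). Now the dip.

Request:
step_arm(increments=[{"delta_pos": [0, 0, 2], "dr": [0.2, 0, 0], "fingers": 1}, {"delta_pos": [0, 0, 4], "dr": [0.2, 0, 0], "fingers": 1}, {"delta_pos": [0, 0, 5.3], "dr": [0.2, 0, 0], "fingers": 1}, {"delta_pos": [0, 0, 5.8], "dr": [0.2, 0, 0], "fingers": 1}, {"delta_pos": [0, 0, 5.8], "dr": [0.2, 0, 0], "fingers": 1}])

```text
time: 4.68
tool_pos: [0.4411, -0.0499, 0.0429]
tool_rot: [-3.138, 0.0, 1.376]
contact_force: [-1.0, 0.1, 0.1]
opening: 0.0096
grip_force: 40.0
```

Run:
```python
from h import *
plan([.441,-.05,.046],79)
s=robot.observe();p,im=snap("scene","scene2")
u=proj(p,[.4413,-.0496,.026]);print(u,proj(p,s["tool_pos"]))
w,im2=snap("wrist","w3");print("tin in wrist",proj(w,[.4413,-.0496,.026]))
```

```text
t 4.67 pos [ 0.4411 -0.0499  0.0429] rot [-1.7982e+02  1.0000e-02  7.8820e+01] F [-1.   0.1  0.1] open 0.0096 grip 40.0
d cm [-0.01 -0.01 -0.31] dr [-0.18  0.   -0.18]
[276.37503299 208.9268754 ] [276.23714154 203.9972017 ]
tin in wrist [316.83084582 232.93835442]
```

Request:
step_arm(increments=[{"delta_pos": [0, 0, 0], "dr": [0, 0, 0], "fingers": 1}, {"delta_pos": [0, 0, -4], "dr": [0, 0, 0], "fingers": 1}, {"delta_pos": [0, 0, -9], "dr": [0, 0, 0], "fingers": 1}, {"delta_pos": [4, 0.2, -11.5], "dr": [0, 0, -5], "fingers": 1}, {"delta_pos": [9, 0.4, -11.5], "dr": [0, 0, -10], "fingers": 1}])

```text
time: 5.4
tool_pos: [0.4643, 0.038, 0.1605]
tool_rot: [3.139, 0.0, 1.551]
contact_force: [1.0, -0.2, -0.5]
opening: 0.0096
grip_force: 40.0
```

Run:
```python
from h import *
plan([.5012,.161,.155],96.3)
```

```text
t 5.4 pos [0.4643 0.038  0.1605] rot [179.84   0.    88.86] F [ 1.  -0.2 -0.5] open 0.0096 grip 40.0
d cm [12.37  3.44  0.56] dr [ 0.16  0.01 -7.44]
```

Request:
step_arm(increments=[{"delta_pos": [4, 1.1, 0.2], "dr": [0, 0, -4], "fingers": 1}, {"delta_pos": [8, 2.2, 0.4], "dr": [0, 0, -7.4], "fingers": 1}, {"delta_pos": [12.4, 3.4, 0.5], "dr": [0, 0, -7.4], "fingers": 1}, {"delta_pos": [12.4, 3.4, 0.5], "dr": [0, 0, -7.4], "fingers": 1}, {"delta_pos": [12.4, 3.4, 0.5], "dr": [0, 0, -7.4], "fingers": 1}])

```text
time: 6.02
tool_pos: [0.4986, 0.1607, 0.1526]
tool_rot: [-3.138, -0.001, 1.68]
contact_force: [0.2, -0.3, 0.1]
opening: 0.0097
grip_force: 40.0
```

Run:
```python
from h import *
plan([.5012,.2109,.155],96.3)
p,im=snap("wrist","w4");u=proj(p,[.5012,.2109,.0765]);print(u)
s=robot.observe();print("tip",proj(p,s["tool_pos"]+[0,0,-.0368]),"tcp",proj(p,s["tool_pos"]))
```

```text
t 6.03 pos [0.4986 0.1607 0.1526] rot [-1.7978e+02 -3.0000e-02  9.6270e+01] F [ 0.2 -0.3  0.1] open 0.0097 grip 40.0
d cm [ 4.96  0.81 -0.24] dr [-0.22 -0.03 -0.03]
[328.04287769 142.10821178]
tip [317.03194918 222.6042081 ] tcp [316.43873493 244.99122727]
```

View pics/w4.png

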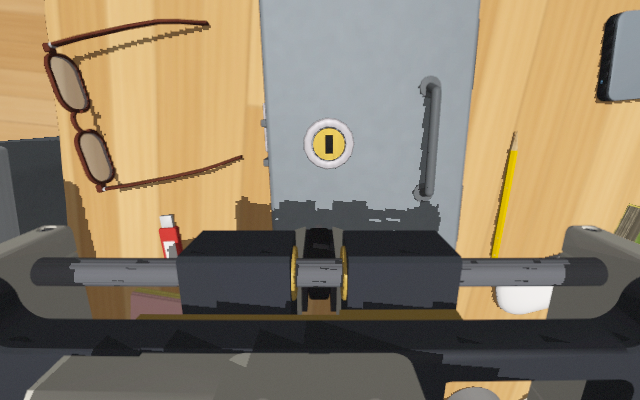

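The wrist view shows the lock at (328.5,144), its slot nearly vertical in the picture. The held key's dark head sits between the fingers near (319,235). I measure the lock and the slot angle, and the key tip if it is visible.

```bash
cat > lk.py <<'E'
from h import *
def lock(p,im):
    S=cv2.cvtColor(im,cv2.COLOR_BGR2HSV);m=((S[:,:,1]>120)&(S[:,:,0]>15)&(S[:,:,0]<35))
    u0=proj(p,[.5012,.2109,.0765]);yy,xx=np.mgrid[:400,:640];m&=np.hypot(xx-u0[0],yy-u0[1])<25
    c=max(cv2.findContours((m*255).astype(np.uint8),cv2.RETR_EXTERNAL,cv2.CHAIN_APPROX_NONE)[0],key=cv2.contourArea)
    (cx,cy),ax,an=cv2.fitEllipse(c);print("ell",cx,cy,ax)
    f=np.zeros(m.shape,np.uint8);cv2.drawContours(f,[c],-1,255,-1)
    h=(f>0)&(S[:,:,2]<100);h&=np.hypot(xx-cx,yy-cy)<14
    ys,xs=np.nonzero(h);P=np.array([onz(p,(a,b),.0765)[:2] for a,b in zip(xs,ys)]);d=P-P.mean(0);w,v=np.linalg.eigh(d.T@d)
    v=v[:,1];print("slot px",xs.min(),xs.max(),ys.min(),ys.max(),"c",P.mean(0),"ang",np.degrees(np.arctan2(v[1],v[0]))%180)
    print("plug",onz(p,(cx,cy),.0765),"diam mm",[1e3*np.linalg.norm(onz(p,(cx-ax[0]/2,cy),.0765)-onz(p,(cx+ax[0]/2,cy),.0765))])
if __name__=="__main__":
    im=cv2.imread("pics/w4.png");p=viewer.camera_params("wrist");lock(p,im)
    print(im[212:250:2,308:330,1])
    S=cv2.cvtColor(im,cv2.COLOR_BGR2HSV)
    for r in (20,200):
        print(r,[x for x in range(230,500) if (S[r,x,1]<60)!=(S[r,x-1,1]<60)])
E
python3 lk.py
```

```text
ell 328.49432373046875 143.74087524414062 (30.689783096313477, 31.32290267944336)
slot px 326 332 135 152 c [0.50214415 0.20949829] ang 96.73474916654551
plug [0.50178408 0.20929462 0.0765    ] diam mm [np.float64(23.138501050177815)]
[[75 76 78 75 75 76 73 76 76 76 75 76 75 76 77 76 74 74 75 80 76 79]
 [76 75 78 75 76 77 77 77 77 76 76 75 75 75 77 76 74 76 75 79 78 79]
 [74 77 76 75 75 75 78 78 75 75 75 73 75 74 75 74 76 76 77 76 77 77]
 [75 74 76 76 76 73 77 74 76 75 77 76 77 74 74 78 77 78 76 78 76 78]
 [76 76 77 77 78 74 76 77 76 75 76 77 76 75 77 78 79 78 77 79 77 79]
 [75 78 75 78 76 76 74 77 74 75 75 76 76 77 76 79 75 74 77 78 77 75]
 [76 74 76 77 76 80 77 75 77 74 78 78 76 73 77 75 74 76 75 78 77 75]
 [76 74 76 76 77 74 77 75 77 80 76 78 78 78 75 76 77 76 74 78 79 78]
 [76 75 53 37 23 19 15 16 18 17 17 10 17 15 19 11 18 17 33 59 75 79]
 [23 19 15 18 17 19 20 16 20 21 16 17 22 19 18 19 15 18 20 13 17 23]
 [21 20 20 21 18 21 10 20 18 19 13 18 17 17 13 14 24 22 16 18 16 22]
 [20 24 23 21 16 17 16 22 23 20 12 19 19 12 23 13 14 21 19 15 17 24]
 [20 19 21 20 20 14 15 20 19 21 22 20 17 22 19 20 21 14 19 18 17 20]
 [20 15 18 18 22 18 18 12 20 16 19 19 20 18 23 16 22 13 20 22 19 15]
 [19 20 19 13 25 21 21 15 19 20 18 21 20 13 19 19 18 15 19 14 18 18]
 [22 16 17 19 22 19 15 15 22 22 23 16 16 22 20 21 23 22 18 18 22 17]
 [19 15 18 20 14 32 36 36 38 37 35 36 36 33 35 34 35 28 23 24 21 14]
 [27 27 12 19 24 35 38 38 36 37 38 38 35 36 36 37 33 35 37 34 34 23]
 [19 20 21 22 22 20 20 22 17 24 25 35 36 37 38 33 37 36 32 35 30 28]]
20 [260, 479]
200 [271, 461]
```

Run:
```python
from h import *
p=viewer.camera_params("wrist");s=robot.observe();R=Ro.from_euler("xyz",s["tool_rot"])
im=cv2.imread("pics/w4.png")[:,:,1].astype(int)
t=np.linspace(0,2*np.pi,181)
for dx in(-.002,0,.002):
    U=np.array([proj(p,s["tool_pos"]+R.apply([dx+.018*np.cos(a),0,-.0132-.018*np.sin(a)])) for a in t]);i=U[:,1].argmin();print("head front dx",dx,U[i],"ang",np.degrees(t[i]))
for r in (226,227,228,229,230): print(r,[x for x in range(300,340) if im[r,x]<45])
for r in(250,260,290):
    print(r,[(x,im[r,x]-im[r,x-2]) for x in range(170,470) if abs(im[r,x]-im[r,x-2])>25])
for z in(0,-.03,-.06,-.09):print(z,proj(p,s["tool_pos"]+R.apply([0,0,z])))
```

```text
head front dx -0.002 [316.26862866 223.26348015] ang 340.0
head front dx 0 [316.25773416 219.6364266 ] ang 340.0
head front dx 0.002 [316.23683701 215.9758269 ] ang 342.0
226 []
227 []
228 [311, 312, 313, 314, 315, 316, 317, 318, 319, 320, 321, 322, 323, 324, 325, 326]
229 [310, 311, 312, 313, 314, 315, 316, 317, 318, 319, 320, 321, 322, 323, 324, 325, 326, 327]
230 [306, 307, 308, 309, 310, 311, 312, 313, 314, 315, 316, 317, 318, 319, 320, 321, 322, 323, 324, 325, 326, 327, 328, 329, 330, 331]
250 [(176, np.int64(-47)), (177, np.int64(-89)), (178, np.int64(-51)), (292, np.int64(27)), (293, np.int64(84)), (294, np.int64(57)), (296, np.int64(-48)), (298, np.int64(26)), (299, np.int64(26)), (303, np.int64(-42)), (304, np.int64(-76)), (305, np.int64(-31)), (334, np.int64(29)), (335, np.int64(66)), (336, np.int64(41)), (341, np.int64(-29)), (343, np.int64(40)), (345, np.int64(-44)), (346, np.int64(-48)), (347, np.int64(-36)), (455, np.int64(102)), (456, np.int64(132)), (457, np.int64(60))]
260 [(290, np.int64(-29)), (291, np.int64(47)), (292, np.int64(122)), (293, np.int64(68)), (295, np.int64(-74)), (296, np.int64(-54)), (343, np.int64(49)), (345, np.int64(-35)), (346, np.int64(-30)), (347, np.int64(-55)), (349, np.int64(33))]
290 [(291, np.int64(59)), (292, np.int64(119)), (293, np.int64(33)), (294, np.int64(-45)), (295, np.int64(-81)), (296, np.int64(-47)), (302, np.int64(-56)), (303, np.int64(-35)), (337, np.int64(59)), (338, np.int64(46)), (343, np.int64(65)), (344, np.int64(77)), (345, np.int64(40)), (347, np.int64(-110)), (348, np.int64(-84)), (458, np.int64(59)), (459, np.int64(106)), (460, np.int64(62))]
0 [316.44084259 244.21956346]
-0.03 [315.98449005 270.54992176]
-0.06 [315.2988058  310.14805796]
-0.09 [314.15572151 376.25903673]
```

Run:
```python
from h import *
im=cv2.imread("pics/w4.png");c=im[215:315,270:370].astype(float)
c=np.clip(255*(c/255)**.45,0,255).astype(np.uint8)
a=cv2.imread("pics/scene1.png")[170:205,255:300]
cv2.imwrite("pics/c3.png",np.hstack([cv2.resize(c,(550,550),interpolation=cv2.INTER_NEAREST)]))
```

```text
(no output)
```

View pics/c3.png

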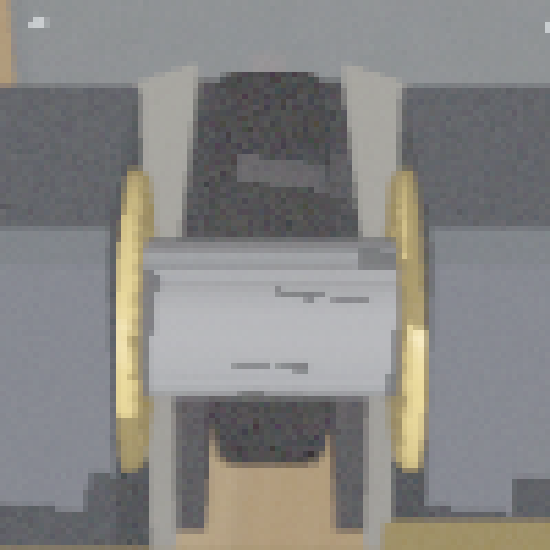

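The crop shows the head between the fingers: front edge at row 228.1, rear edge at row 299.7, mid column 319.3. The same camera sees both head and lock, so I work out the shift between them from this one picture.

```bash
cat > rel.py <<'E'
from h import *
from scipy.optimize import least_squares
p=viewer.camera_params("wrist");s=robot.observe();R=Ro.from_euler("xyz",s["tool_rot"])
t=np.linspace(0,2*np.pi,721)
def disc(dx,dy,dz):
    U=np.array([[proj(p,s["tool_pos"]+R.apply([dx+.018*np.cos(a),dy+e,dz-.0132-.018*np.sin(a)])) for a in t] for e in(-.005,.005)]);return U[0,:,1].min(),U[0,:,1].max(),U.mean(0)[U[0,:,1].argmin(),0],U.mean(0)[U[0,:,1].argmax(),0]
print(disc(0,0,0))
f=least_squares(lambda v:np.array(disc(v[0],v[1],v[2])[:2]+(disc(*v)[2],))-[228.1,299.7,319.3],[0,0,0],diff_step=1e-4,x_scale=.001,method="lm") if 0 else None
for dz in(-.004,-.002,0,.002,.004):
    print(dz,[(dx,np.round(disc(dx,.0013,dz),1).tolist()) for dx in(-.004,-.002,0)])
for x in(.0095,-.0095):print("finger tip edge",x,proj(p,s["tool_pos"]+R.apply([x,.005,0])))
E
python3 rel.py
```

```text
(np.float64(219.63979050396676), np.float64(291.0332908431833), np.float64(316.25303029999657), np.float64(316.20338085877506))
-0.004 [(-0.004, [229.6, 302.8, 318.8, 318.8]), (-0.002, [225.9, 299.2, 318.8, 318.8]), (0, [222.2, 295.6, 318.8, 318.8])]
-0.002 [(-0.004, [228.2, 300.4, 318.8, 318.8]), (-0.002, [224.6, 296.8, 318.8, 318.8]), (0, [220.9, 293.3, 318.8, 318.8])]
0 [(-0.004, [226.9, 298.1, 318.8, 318.8]), (-0.002, [223.3, 294.6, 318.8, 318.8]), (0, [219.6, 291.0, 318.8, 318.8])]
0.002 [(-0.004, [225.5, 295.8, 318.8, 318.8]), (-0.002, [222.0, 292.3, 318.8, 318.8]), (0, [218.4, 288.8, 318.8, 318.8])]
0.004 [(-0.004, [224.2, 293.6, 318.8, 318.8]), (-0.002, [220.7, 290.2, 318.8, 318.8]), (0, [217.2, 286.7, 318.8, 318.8])]
finger tip edge 0.0095 [325.50968194 228.18633512]
finger tip edge -0.0095 [325.33859441 259.7730131 ]
```

Request:
step_arm(increments=[{"delta_pos": [2.5, 0.4, 0], "dr": [0, 0, -0.4], "fingers": 1}, {"delta_pos": [5.2, 0.7, 0], "dr": [0, 0, -0.4], "fingers": 1}, {"delta_pos": [5.2, 0.7, 1.5], "dr": [0, 0, -0.4], "fingers": 1}, {"delta_pos": [5.2, 0.7, 3.0], "dr": [0, 0, -0.4], "fingers": 1}, {"delta_pos": [5.2, 0.7, 3.0], "dr": [0, 0, -0.4], "fingers": 1}])

```text
time: 6.7
tool_pos: [0.4991, 0.2121, 0.1209]
tool_rot: [-3.134, -0.0, 1.685]
contact_force: [0.0, 0.3, -1.0]
opening: 0.0092
grip_force: 40.0
```

Run:
```python
from h import *
plan([.5,.21,.115],96.7)
p,im=snap("scene","scene3");s=robot.observe();R=Ro.from_euler("xyz",s["tool_rot"])
print("lock",proj(p,[.5008,.2095,.0765]),"tip",proj(p,s["tool_pos"]+R.apply([-.0043,0,.0368])))
u=proj(p,[.5008,.2095,.09]);x,y=int(u[0])-30,int(u[1])-25
cv2.imwrite("pics/c4.png",cv2.resize(im[y:y+45,x:x+60],(800,600),interpolation=cv2.INTER_CUBIC));print(x,y)
```

```text
t 6.7 pos [0.4991 0.2121 0.1209] rot [-1.7958e+02 -1.0000e-02  9.6550e+01] F [ 0.   0.3 -1. ] open 0.0092 grip 40.0
d cm [-0.21  0.07  0.59] dr [-0.42 -0.01 -0.15]
lock [256.79077144 156.36367499] tip [256.65959504 154.23570834]
226 127
```

View pics/c4.png

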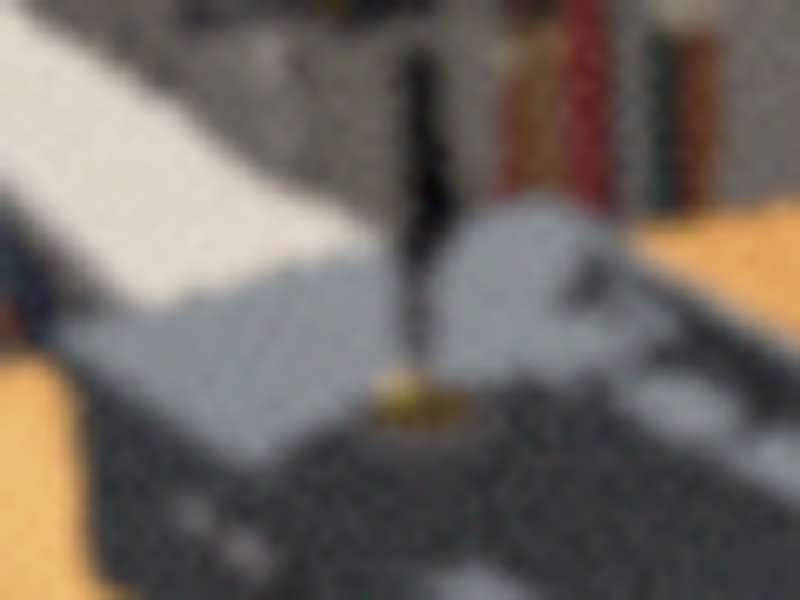

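The scene crop shows the tip at about (415,365), just over the brass plug (420,400), so it is aligned. I lower it gently.

Request:
step_arm(increments=[{"delta_pos": [0, 0, 0.4], "dr": [0, 0, 0], "fingers": 1}, {"delta_pos": [0, 0, 0.7], "dr": [0, 0, 0], "fingers": 1}, {"delta_pos": [0, 0, 0.9], "dr": [0, 0, 0], "fingers": 1}, {"delta_pos": [0, 0, 1.1], "dr": [0, 0, 0], "fingers": 1}, {"delta_pos": [0, 0, 1.1], "dr": [0, 0, 0], "fingers": 1}])

```text
time: 7.38
tool_pos: [0.5001, 0.2135, 0.1115]
tool_rot: [-3.138, -0.001, 1.687]
contact_force: [-0.4, -0.1, -0.8]
opening: 0.0099
grip_force: 40.0
```

Request:
step_arm(increments=[{"delta_pos": [0, 0, 0.2], "dr": [0, 0, 0], "fingers": 1}, {"delta_pos": [0, 0, 0.4], "dr": [0, 0, 0], "fingers": 1}, {"delta_pos": [0, 0, 0.6], "dr": [0, 0, 0], "fingers": 1}, {"delta_pos": [0, 0, 0.6], "dr": [0, 0, 0], "fingers": 1}, {"delta_pos": [0, 0, 0.6], "dr": [0, 0, 0], "fingers": 1}])

```text
time: 8.0
tool_pos: [0.5002, 0.2135, 0.1057]
tool_rot: [-3.138, -0.001, 1.687]
contact_force: [0.5, 0.9, -0.3]
opening: 0.0103
grip_force: 40.0
```

Request:
step_arm(increments=[{"delta_pos": [0, 0, 0.1], "dr": [0, 0, 0], "fingers": 1}, {"delta_pos": [0, 0, 0.2], "dr": [0, 0, 0], "fingers": 1}, {"delta_pos": [0, 0, 0.3], "dr": [0, 0, 0], "fingers": 1}, {"delta_pos": [0, 0, 0.4], "dr": [0, 0, 0], "fingers": 1}, {"delta_pos": [0, 0, 0.4], "dr": [0, 0, 0], "fingers": 1}])

```text
time: 8.62
tool_pos: [0.5001, 0.2135, 0.1016]
tool_rot: [-3.138, -0.001, 1.687]
contact_force: [0.5, 0.7, -0.0]
opening: 0.0097
grip_force: 40.0
```

Request:
step_arm(increments=[{"delta_pos": [0, 0, 0.15], "dr": [0, 0, 0], "fingers": 1}, {"delta_pos": [0, 0, 0.3], "dr": [0, 0, 0], "fingers": 1}, {"delta_pos": [0, 0, 0.45], "dr": [0, 0, 0], "fingers": 1}, {"delta_pos": [0, 0, 0.6], "dr": [0, 0, 0], "fingers": 1}, {"delta_pos": [0, 0, 0.6], "dr": [0, 0, 0], "fingers": 1}])

```text
time: 9.25
tool_pos: [0.5003, 0.2132, 0.0956]
tool_rot: [-3.138, -0.0, 1.687]
contact_force: [1.1, -2.2, -0.4]
opening: 0.0098
grip_force: 40.0
```

Request:
step_arm(increments=[{"delta_pos": [-0.05, 0, 0.15], "dr": [0, 0, 0], "fingers": 1}, {"delta_pos": [-0.05, 0, 0.3], "dr": [0, 0, 0], "fingers": 1}, {"delta_pos": [-0.05, 0, 0.45], "dr": [0, 0, 0], "fingers": 1}, {"delta_pos": [-0.05, 0, 0.6], "dr": [0, 0, 0], "fingers": 1}, {"delta_pos": [-0.05, 0, 0.6], "dr": [0, 0, 0], "fingers": 1}], newtons=55)

```text
time: 9.88
tool_pos: [0.5003, 0.2132, 0.0894]
tool_rot: [-3.139, -0.001, 1.686]
contact_force: [0.8, -1.4, -0.7]
opening: 0.0094
grip_force: 55.0
```

Request:
step_arm(increments=[{"delta_pos": [-0.03, 0, 0.15], "dr": [0, 0, 0], "fingers": 1}, {"delta_pos": [-0.03, 0, 0.3], "dr": [0, 0, 0], "fingers": 1}, {"delta_pos": [-0.03, 0, 0.45], "dr": [0, 0, 0], "fingers": 1}, {"delta_pos": [-0.03, 0, 0.6], "dr": [0, 0, 0], "fingers": 1}, {"delta_pos": [-0.03, 0, 0.6], "dr": [0, 0, 0], "fingers": 1}])

```text
time: 10.5
tool_pos: [0.5001, 0.213, 0.0833]
tool_rot: [-3.138, -0.001, 1.686]
contact_force: [-0.9, 1.8, 2.5]
opening: 0.0098
grip_force: 55.0
```

Run:
```python
from h import *
plan([.5,.21,.0833],96.7)
p,im=snap("scene","scene4");q,w=snap("wrist","w5")
x,y=226,127
c=w[215:315,270:370].astype(float);c=np.clip(255*(c/255)**.45,0,255).astype(np.uint8)
cv2.imwrite("pics/c5.png",np.hstack([cv2.resize(im[y:y+45,x+8:x+53],(400,400),interpolation=cv2.INTER_CUBIC),cv2.resize(c,(400,400),interpolation=cv2.INTER_NEAREST)]))
```

```text
t 10.5 pos [0.5001 0.213  0.0833] rot [-1.798e+02 -8.000e-02  9.663e+01] F [-0.9  1.8  2.5] open 0.0098 grip 55.0
d cm [-0.29 -0.05  0.  ] dr [-0.2  -0.08 -0.07]
```

View pics/c5.png

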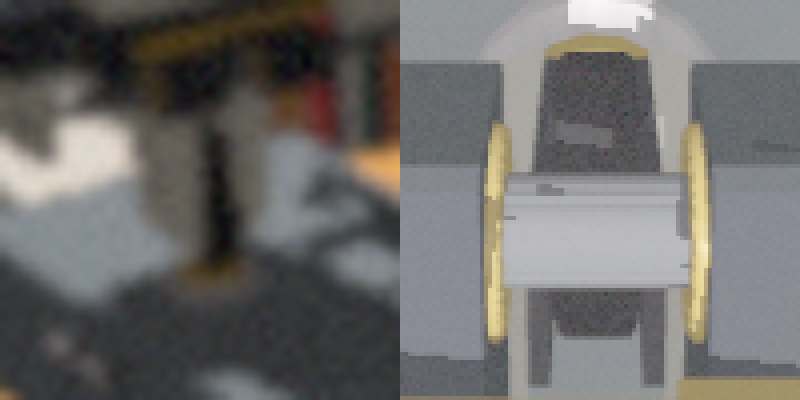

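The scene crop shows the head's collar down at the plug. The wrist crop shows the head unmoved in the grip, so it has not slipped. I press a little to confirm it is fully home.

Request:
step_arm(increments=[{"delta_pos": [0, 0, 0.05], "dr": [0, 0, 0], "fingers": 1}, {"delta_pos": [0, 0, 0.1], "dr": [0, 0, 0], "fingers": 1}, {"delta_pos": [0, 0, 0.15], "dr": [0, 0, 0], "fingers": 1}, {"delta_pos": [0, 0, 0.15], "dr": [0, 0, 0], "fingers": 1}, {"delta_pos": [0, 0, 0.15], "dr": [0, 0, 0], "fingers": 1}])

```text
time: 11.22
tool_pos: [0.5001, 0.2129, 0.0831]
tool_rot: [-3.139, -0.001, 1.687]
contact_force: [-3.4, 2.1, 9.1]
opening: 0.0098
grip_force: 55.0
```

Request:
step_arm(increments=[{"delta_pos": [0, 0, 0.1], "dr": [0, 0, 2], "fingers": 1}, {"delta_pos": [0, 0, 0.2], "dr": [0, 0, -2], "fingers": 1}, {"delta_pos": [0, 0, 0.25], "dr": [0, 0, 2], "fingers": 1}, {"delta_pos": [0, 0, 0.25], "dr": [0, 0, 0], "fingers": 1}, {"delta_pos": [0, 0, 0.25], "dr": [0, 0, 0], "fingers": 1}])

```text
time: 11.85
tool_pos: [0.5005, 0.213, 0.0827]
tool_rot: [-3.141, -0.001, 1.687]
contact_force: [-8.0, -0.1, 25.6]
opening: 0.0096
grip_force: 55.0
```

The key is hard home: 25 N with no further travel. I ease the push and turn clockwise about the key's axis, which lies 4.5 mm behind the tool axis.

Request:
step_arm(increments=[{"delta_pos": [-0.01, 0.06, -0.2], "dr": [0, 0, 10], "fingers": 1}, {"delta_pos": [-0.03, 0.13, -0.25], "dr": [0, 0, 20], "fingers": 1}, {"delta_pos": [-0.06, 0.2, -0.25], "dr": [0, 0, 30], "fingers": 1}, {"delta_pos": [-0.1, 0.26, -0.25], "dr": [0, 0, 40], "fingers": 1}, {"delta_pos": [-0.16, 0.32, -0.25], "dr": [0, 0, 50], "fingers": 1}])

```text
time: 12.48
tool_pos: [0.5034, 0.2117, 0.0831]
tool_rot: [-3.139, 0.002, 0.808]
contact_force: [-3.3, 1.3, 10.3]
opening: 0.0098
grip_force: 55.0
```

```bash
python3 -c "
from h import *
plan([.5,.21,.0833],0);print(robot.observe()['torque'])"
```

```text
t 12.47 pos [0.5034 0.2117 0.0831] rot [-1.7984e+02  9.0000e-02  4.6310e+01] F [-3.3  1.3 10.3] open 0.0098 grip 55.0
d cm [-0.36 -0.13 -0.02] dr [-0.12  0.15 46.31]
[0.31787199 0.52761138 0.04057348]
```

Request:
step_arm(increments=[{"delta_pos": [-0.01, 0.08, 0], "dr": [0, 0, 10], "fingers": 1}, {"delta_pos": [-0.03, 0.15, 0], "dr": [0, 0, 20], "fingers": 1}, {"delta_pos": [-0.06, 0.22, 0], "dr": [0, 0, 30], "fingers": 1}, {"delta_pos": [-0.1, 0.29, 0], "dr": [0, 0, 40], "fingers": 1}, {"delta_pos": [-0.15, 0.34, 0], "dr": [0, 0, 48], "fingers": 1}])

```text
time: 13.1
tool_pos: [0.5044, 0.209, 0.0831]
tool_rot: [-3.14, 0.004, -0.029]
contact_force: [-5.1, 4.3, 10.4]
opening: 0.0096
grip_force: 55.0
```

```bash
python3 -c "
from h import *
plan([.5,.21,.0833],0);print(robot.observe()['torque'])"
```

```text
t 13.1 pos [0.5044 0.209  0.0831] rot [-179.88    0.23   -1.66] F [-5.1  4.3 10.4] open 0.0096 grip 55.0
d cm [-0.44 -0.09 -0.02] dr [-0.12  0.22 -1.66]
[1.00256698 0.85263081 0.07315861]
```

Request:
step_arm(increments=[{"delta_pos": [0, 0.02, 0], "dr": [0, 0, 2], "fingers": 1}, {"delta_pos": [0, 0.03, 0], "dr": [0, 0, 4], "fingers": 1}, {"delta_pos": [0, 0.03, 0], "dr": [0, 0, 4], "fingers": 1}, {"delta_pos": [0, 0.03, 0], "dr": [0, 0, 4], "fingers": 1}, {"delta_pos": [0, 0.03, 0], "dr": [0, 0, 4], "fingers": 1}])

```text
time: 13.72
tool_pos: [0.5045, 0.2089, 0.0831]
tool_rot: [-3.14, 0.004, -0.093]
contact_force: [-4.0, 5.4, 10.0]
opening: 0.0094
grip_force: 55.0
```

```bash
python3 -c "
from h import *
plan([.5,.21,.0833],0);print(robot.observe()['torque'])"
```

```text
t 13.72 pos [0.5045 0.2089 0.0831] rot [-179.9     0.21   -5.34] F [-4.   5.4 10. ] open 0.0094 grip 55.0
d cm [-0.45 -0.07 -0.02] dr [-0.11  0.21 -5.34]
[1.05966936 0.78275036 0.19432778]
```

The torque rose sharply from 0.07 to 0.19 N m after 102° of key turn, so the plug is against its stop and the grip is holding. I hand in.

```bash
python3 -c "
from h import *
print(robot.hand_in())"
```

```text
the job is handed in; nothing more can be done
None
```

I took the round-headed key, dipped it in the leftmost tin, pushed it fully home in the lock and turned it clockwise to its stop, then handed in at about 14 s with the key still gripped and held turned; the stop is judged from the jump in torque, since no pictures were left to check it by eye.

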